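Fetch the squeezer from behind the tumblers

ROBOT

A 6-joint arm with a two-finger parallel gripper is mounted at the origin on the work surface. World frame = base frame: x ahead of the robot, y to its left, z up, the work surface at z = 0. Lengths are in mm, angles in rad, forces in N, time in s.
With the tool pointing down it reaches from about 350 to 775 mm from the base axis. Payload 7.3 kg.
Tool frame: the origin (TCP) lies at the very end of the fingers, on their centre line; the grasp point (between the pads) lies 19 mm behind it; z points along the fingers, y is the line along which they close (so a half turn about z gives the same grasp; the last joint's range is limited). The gripper opens to 92 mm and grips with 3 to 60 N. Pads are 19 mm wide; open, the fingers measure 130 mm over their backs; the gripper's body (75 mm by 190 mm) begins 47 mm behind the grasp point.
Start: joints at [-1.446, 0.342, 1.524, -0, 1.275, -0.146], TCP at [140.461, -505.881, 226.741] pointing down, gripper open.
Joint ranges: [-2.53, 2.53], [-0.77, 2.02], [0.04, 2.7], [-1, 4.14], [0.28, 2.66], [-3.11, 3.11]. Speed limits (rad/s): [2.57, 2.57, 3.14, 3.14, 3.14, 3.14].

INTERFACE

Orientations are given as [roll, pitch, yaw] about the fixed x, y, z axes, in that order (R = Rz(yaw) Ry(pitch) Rx(roll)).
In Python, from plant import get_obs, capture, close_job gives the robot as it stands. The module is installed in compiled form; this text tells all that it offers.
- The arm moves only by the shell command python3 -m handwheel 'ROWS'. ROWS is JSON, a list of rows, each a list of 3 entries, a list of its own where there are three numbers: the turn, a rotation vector about the tool's x, y, z in degrees, then the shift along the tool's x, y, z in m, then the opening, from 0 (shut) to 1 (fully open). A call has 1 to 12 rows; each row is the pose to reach, as a shift and turn from the pose commanded when the call began, along the tool's axes at that moment; what a row does not reach only later rows make up. A row lasts 1/10 s, in which the tool goes at most 50 mm and 8.59 degrees, less where a joint would pass 70% of its speed; a pose out of reach is approached as far as the arm can. A call with a gripper value outside its range is refused whole. The fingers move at their own pace and stop on an object; the grip force is fixed at half the most. Time passes only in rows, so rows that repeat a pose let the fingers close. It gives the time, the measured TCP pose, the force, the opening and the grip force at its end, in the units of the state.
- get_obs(): the state, without advancing time (a new reading comes with each control period).
- capture(name): name is "scene" or "top" or "wrist"; returns a dict with "image" (400x640x3 uint8, red, green, blue), "depth" (400x640 float32, mm along the optical axis (not along the pixel's ray), 0 where there is no reading), "fx", "fy", "cx", "cy" (pixels), "camera_from_world" (4x4, takes a point from world to camera coordinates). Camera axes: x right, y down, z forward; pixel columns grow to the right and rows downward; lengths in mm; the calibration is good to about 2 mm. A picture is of the moment at which its call begins.
- close_job(): hands the job in; it is judged then, once.
The state is a dict: "time": time; "joint_positions": joint angles; "dq": joint speeds; "tau": joint torques, N m; "tool_pos": TCP position; "tcp_rot": TCP orientation; "contact_force": force on the tool from outside, world axes, zero at the start; "moment": the same for the moment, N m; "grip_width": finger opening in mm; "finger_force": force on a finger pad.
Only numpy, scipy, OpenCV 4.12 (cv2) and the standard library are available. Lean on these libraries where they do the work, as an engineer would, in place of code of your own. Each camera call takes 0.05 s, during which the arm holds its last target. There are 200 camera calls.

TASK

Get the jug ready for juicing: the red citrus squeezer is hemmed in by two of the three tumblers in the dish rack, so first stand those two on the yellow drying mat, then lift the squeezer out and seat it on the mouth of the white jug, spout fully down in the neck. After that put the two tumblers back upside down in the very places they came from, so that all three end where they began. Set the glasses down gently rather than dropping them, knock nothing over, and leave the strainer, soap bottle and brush where they are.

Things in the scene. Friction and masses are not known exactly. Their poses are not given: they have to be found in the camera images.
- tumbler_green: Green drinking tumbler of coloured glass, standing upside down in the rack: straight cylinder, diameter 60 mm, height 130 mm, about 0.22 kg. Origin at the centre of its lower face (the mouth), z up. Round: its yaw means nothing. Take it in its upper half, so that the gripper stays above its neighbours.
- tumbler_amber: Amber (orange) drinking tumbler of coloured glass, standing upside down in the rack: straight cylinder, diameter 60 mm, height 130 mm, about 0.22 kg. Origin at the centre of its lower face (the mouth), z up. Round: its yaw means nothing. Take it in its upper half, so that the gripper stays above its neighbours.
- tumbler_blue: Blue drinking tumbler of coloured glass, standing upside down in the rack: straight cylinder, diameter 60 mm, height 130 mm, about 0.22 kg. Origin at the centre of its lower face (the mouth), z up. Round: its yaw means nothing. Take it in its upper half, so that the gripper stays above its neighbours.
- squeezer: Red plastic citrus squeezer, 66 mm high, 0.09 kg, round. Origin: centre of its spout's lower end, z up. Spout: diameter 26, from 0 to 12 mm up. Dish: diameter 66, from 12 to 24 mm, carried by its flat underside. Ribbed reamer to pinch: diameter 29, straight from 24 to 54, rounded to 66 mm. Starts in a ring cradle, 7 mm from two tumblers (centres 70 mm off); the third is 140 mm off.
- jug: White ceramic jug with blue band, 120 mm high, loose, 0.6 kg. Origin: centre of its underside; z up through the round, level mouth (44 mm wide inside, 32 mm deep). Belly diameter 92 up to 55 mm, narrowing to a neck of diameter 54 above 88 mm. Handle on its +y side, out to 67 mm from the axis, 40 to 105 mm up. Squeezer seated (dish on the rim): its origin is 108 mm above the jug's.
- mat: Yellow ribbed drying mat, fixed: 220 mm along its x, 130 mm along its y, 4 mm thick. Origin at the centre of its underside. It has room for two tumblers 100 mm apart along its x.
- rack: Dish rack, fixed, 210 mm (x) by 290 mm (y). Origin: centre of its underside. Tumblers stand on its floor, 10 mm up; wire rim 33 mm up. Each slot has a dark pad and three prongs, 39 mm up, with 11 mm of play round a tumbler. Slot centres (x, y) in mm: (-16, 13), (-16, -93), both beside the squeezer's cradle at (30, -40), where its origin is 12 mm up; and (30, 100). Any tumbler may be in any slot.
- strainer: Bystander: steel strainer bowl, 124 mm across and 45 mm high, wire handle out to 195 mm along its -x. Origin under the bowl's centre. Leave alone.
- soap_bottle: Bystander: purple soap bottle with white cap, diameter 60 mm, 170 mm high. Origin at the centre of its underside. Leave alone.
- brush: Bystander: blue dish brush with a round head, lying along its x, 245 mm long and 36 mm high, its origin under the handle's head half. Leave alone.
Not all that is in view belongs to the job. Leave any orange look-alike of the jug alone.

How it is judged:
By the outcome, as a careful person would: the job done as asked, in the order asked, and still so for the second after the job is handed in, with the robot touching nothing.
It also fails if it takes over 125 s, if anything falls off the work surface, if the arm or the gripper's body presses on something with over 40 N, if the wrist force passes 120 N, or if a joint passes its speed limit or range.

## Working session

There is one attempt and no reset: what is moved stays moved. The work goes in short steps, Python scripts to look and compute and a shell command to move; the robot and the scene stay as the last step left them, time stands still between calls to the robot, and variables do not carry over. Pictures are saved under pics/ and viewed, at most 14 in all, crops included, and the job is handed in when it is done.

```bash
mkdir -p pics
python3 - <<'E'
from plant import *
import cv2,numpy as np
print(get_obs())
for n in("scene","top"):
    c=capture(n);cv2.imwrite(f"pics/{n}0.png",c["image"][:,:,::-1]);np.savez(f"{n}0.npz",**c)
    print(n,c["fx"],c["cx"],c["cy"],np.round(c["camera_from_world"],3).tolist())
E
```

```text
{'time': 0.0, 'joint_positions': array([-1.44599398e+00,  3.42700397e-01,  1.52502526e+00, -1.29977787e-05,
        1.27538399e+00, -1.46028210e-01]), 'dq': array([-1.90307474e-03,  2.71032016e-04,  5.72860287e-04,  4.29828255e-05,
        7.02415115e-04,  7.54127012e-04]), 'tau': array([ 3.24854584e-03, -4.31232798e+01, -2.44221890e+01,  7.20433728e-02,
        5.57705818e-02, -1.08338377e-04]), 'tool_pos': array([ 140.40625923, -505.45367865,  226.05366997]), 'tcp_rot': array([-3.14009000e+00, -2.08440288e-04,  2.70834192e-01]), 'contact_force': array([0.1663054 , 0.24441963, 0.77218189]), 'moment': array([-0.02601008,  0.00087964, -0.01160411]), 'finger_force': 0.0, 'grip_width': 92.12605207099988}
scene 430.63042883972514 316.0791735831966 197.823660517458 [[-0.3, 0.954, -0.001, 156.815], [0.707, 0.221, -0.671, -326.588], [-0.64, -0.202, -0.741, 1500.884], [0.0, 0.0, 0.0, 1.0]]
top 479.87008000032455 312.6842827288927 200.05175966207767 [[0.054, -0.999, 0.002, -14.186], [-0.978, -0.054, -0.201, 538.664], [0.201, 0.009, -0.98, 1046.769], [0.0, 0.0, 0.0, 1.0]]
```

View pics/scene0.png

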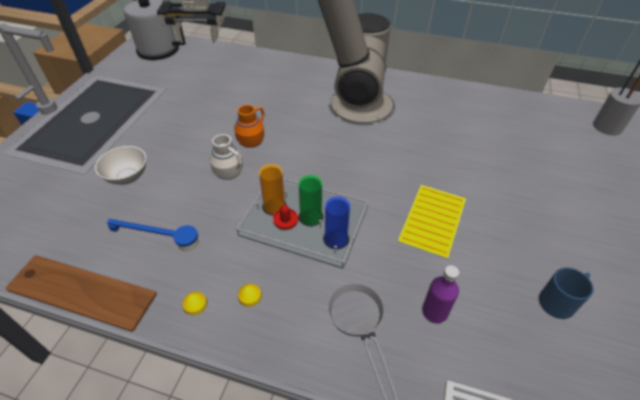

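View pics/top0.png

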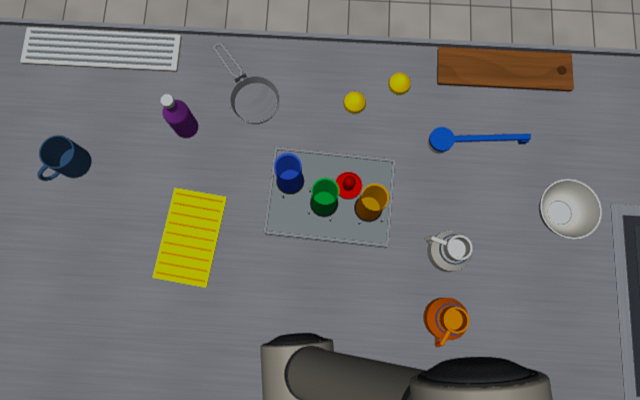

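The top view shows the rack centred at about (330,197). Green (325,195) and amber (371,200) flank the red squeezer (348,185), and blue (288,170) stands apart. The mat is at (190,237), the white jug's mouth at (457,247) with its handle at (432,239), and the orange look-alike at (450,320).

```bash
cat > h.py <<'E'
import numpy as np,cv2
from plant import *
def load(n): return dict(np.load(n))
def ray(c,px,z):
    T=c["camera_from_world"];R,t=T[:3,:3],T[:3,3]
    px=np.atleast_2d(np.asarray(px,float));d=np.c_[(px[:,0]-c["cx"])/c["fx"],(px[:,1]-c["cy"])/c["fy"],np.ones(len(px))]@R
    o=-R.T@t;return o+d*((z-o[2])/d[:,2])[:,None]
def cloud(c):
    T=c["camera_from_world"];R,t=T[:3,:3],T[:3,3];d=c["depth"].astype(float);v,u=np.mgrid[:400,:640]
    P=np.dstack([(u-c["cx"])/c["fx"]*d,(v-c["cy"])/c["fy"]*d,d]);W=(P-t)@R;W[d==0]=np.nan;return W
HS=dict(green=(50,75,100),amber=(11,19,150),blue=(112,125,120),red=(0,5,150),yellow=(26,34,150))
def mask(c,k):
    h=cv2.cvtColor(c["image"],cv2.COLOR_RGB2HSV);a,b,s=HS[k]
    return (h[...,0]>=a)&(h[...,0]<=b)&(h[...,1]>s)&(h[...,2]>50)
E
python3 - <<'E'
from h import *
for n in("top0.npz","scene0.npz"):
    c=load(n);W=cloud(c);print(n)
    for k in HS:
        m=mask(c,k)
        _,L,st,ce=cv2.connectedComponentsWithStats(m.astype(np.uint8))
        for i in range(1,len(st)):
            if st[i,4]<60: continue
            P=W[L==i];P=P[~np.isnan(P[:,0])]
            zt=np.percentile(P[:,2],97);T=P[P[:,2]>zt-6]
            mid=(T.max(0)+T.min(0))/2
            print(k,st[i],ce[i].round(),"ztop",zt.round(),"mean",T.mean(0).round(1),"mid",mid.round(1),"ext",np.ptp(T,0).round())
            if k=="yellow" and st[i,4]>1500:
                r=cv2.minAreaRect(np.argwhere(L==i)[:,::-1].astype(np.float32));print("mat c",ray(c,r[0],4).round(1),ray(c,cv2.boxPoints(r),4).round().tolist())
# jug: points z 100..125 in top
c=load("top0.npz");W=cloud(c)
for n in("top0.npz","scene0.npz"):
    W=cloud(load(n));s=(W[...,2]>113)&(W[...,2]<126)&(abs(W[...,1]+290)<80)&(abs(W[...,0]-400)<120)
    P=W[s];print("mouth",len(P),P.mean(0),(P.max(0)+P.min(0))/2,np.ptp(P,0))
W=cloud(c)
print("jugpix",W[247,457],W[239,432])
h=c["image"];cs=[(276,149),(394,160),(388,245),(265,233)]
print("rack",ray(c,cs,33).round(1).tolist(),ray(c,cs,33).mean(0))
E
```

```text
top0.npz
green [311 177  28  32 631] [324. 191.] ztop 142.0 mean [542.4  -9.5 139.3] mid [542.4  -9.5 140.4] ext [58. 58.  8.]
amber [ 438   47  135   43 4919] [505.  68.] ztop 21.0 mean [ 911.1 -450.5   17.8] mid [ 911.8 -449.6   19.7] ext [101. 338.   9.]
amber [356 186  31  34 545] [371. 203.] ztop 142.0 mean [ 539.6 -119.   139.2] mid [ 533.8 -114.1  140. ] ext [51. 53.  8.]
amber [ 424  298   46   49 1341] [446. 319.] ztop 120.0 mean [ 291.2 -292.3  118.7] mid [ 290.7 -292.1  119.1] ext [52. 53.  9.]
blue [274 153  28  39 803] [288. 172.] ztop 142.0 mean [593.2  73.6 139.2] mid [592.8  72.8 139.9] ext [60. 59.  8.]
red [336 172  26  27 523] [349. 185.] ztop 77.0 mean [582.6 -65.4  74.9] mid [582.8 -65.1  75.5] ext [21. 19.  9.]
yellow [389  73  20  19 257] [398.  82.] ztop 32.0 mean [ 859.6 -185.1   29.1] mid [ 858.8 -184.7   30.6] ext [35. 35.  9.]
yellow [344  92  18  19 259] [353. 101.] ztop 32.0 mean [802.3 -74.   29.1] mid [802.9 -71.2  30.9] ext [34. 37.  9.]
yellow [ 153  188   74  100 4298] [189. 237.] ztop 7.0 mean [443.7 301.3   3.5] mid [445.5 301.6   5.9] ext [231. 1
[... 1280 characters left out ...]
mean [808.  -70.2  30. ] mid [806.9 -70.   30.5] ext [30. 32.  7.]
yellow [185 293  20  20 295] [194. 303.] ztop 33.0 mean [ 863.6 -180.5   30.4] mid [ 864.7 -182.2   31. ] ext [29. 30.  7.]
mouth 335 [ 381.31600084 -296.95559668  118.52324235] [ 373.89890472 -296.08456092  118.40409225] [186.29017948  60.67711231  10.72216471]
mouth 195 [ 393.78915583 -294.42515569  118.16174462] [ 375.11881758 -295.30489914  118.09538029] [188.65099327  61.82211098  10.11227579]
jugpix [ 444.80319053 -305.80389035   86.2337137 ] [ 457.24653857 -247.25406403  102.12394362]
rack [[662.9, 109.8, 33.0], [651.0, -172.9, 33.0], [447.3, -163.2, 33.0], [459.5, 121.1, 33.0]] [555.18528807 -26.28062815  33.        ]
```

```bash
python3 -m handwheel '[[[0,0,-8],[0.02,-0.011,0],0.8],[[0,0,-74.5],[0.487,-0.271,0],0.8],[[0,0,-74.5],[0.487,-0.271,0],0.8],[[0,0,-74.5],[0.487,-0.271,0],0.8],[[0,0,-74.5],[0.487,-0.271,0],0.8],[[0,0,-74.5],[0.487,-0.271,0],0.8],[[0,0,-74.5],[0.487,-0.271,0],0.8],[[0,0,-74.5],[0.487,-0.271,0],0.8],[[0,0,-74.5],[0.487,-0.271,0],0.8],[[0,0,-74.5],[0.487,-0.271,0],0.8],[[0,0,-74.5],[0.487,-0.271,0],0.8],[[0,0,-74.5],[0.487,-0.271,0],0.8]]'
python3 - <<'E'
from h import *
c=capture("wrist");np.savez("w1.npz",**c);cv2.imwrite("pics/w1.png",c["image"][:,:,::-1]);print(get_obs()["tool_pos"],get_obs()["tcp_rot"])
W=cloud(c)
for k in("green","amber","blue","red"):
    P=W[mask(c,k)];P=P[~np.isnan(P[:,0])]
    if len(P)<50:continue
    zt=np.percentile(P[:,2],97);T=P[P[:,2]>zt-6];print(k,zt.round(),((T.max(0)+T.min(0))/2).round(1),np.ptp(T,0).round())
for n in("top0.npz","scene0.npz"):
    W=cloud(load(n));P=W[(W[...,2]>113)&(W[...,2]<126)&(abs(W[...,1]+290)<80)&(abs(W[...,0]-440)<80)]
    print("mouth",len(P),((P.max(0)+P.min(0))/2).round(1),np.ptp(P,0).round(),cv2.minEnclosingCircle(P[:,:2].astype(np.float32)))
E
```

```text
time: 1.3
tool_pos: [538.8, -111.8, 226.3]
tcp_rot: [-3.141, -0.001, 1.573]
contact_force: [0.3, -1.5, -0.1]
grip_width: 73.4
finger_force: 0.0
[ 541.20901334 -109.01323832  226.0743137 ] [ 3.13986664e+00 -2.43764413e-03  1.57473299e+00]
green 142.0 [545.1  -9.6 139.8] [59. 58.  6.]
amber 142.0 [ 553.7 -107.4  228. ] [106.  61. 184.]
red 78.0 [585.5 -64.   76.2] [21. 22.  9.]
mouth 195 [ 440.3 -300.   118.5] [53. 53. 10.] ((439.9813537597656, -300.3913269042969), 27.07829475402832)
mouth 126 [ 442.5 -299.3  118.1] [54. 54. 10.] ((442.40216064453125, -298.0489196777344), 28.231313705444336)
```

```bash
python3 -m handwheel '[[[0,0,0],[0,0,0],0.8],[[0,0,0],[0,0,0],0.8],[[0,0,0],[0,0,0],0.8]]'
python3 - <<'E'
from h import *
c=capture("wrist");np.savez("w1.npz",**c);cv2.imwrite("pics/w1.png",c["image"][:,:,::-1]);print(get_obs()["tool_pos"],get_obs()["tcp_rot"])
W=cloud(c)
for k in("green","amber","blue","red"):
    P=W[mask(c,k)];P=P[~np.isnan(P[:,0])]
    if len(P)<50:continue
    P=P[P[:,2]<145];zt=np.percentile(P[:,2],97);T=P[P[:,2]>zt-6];print(k,zt.round(),((T.max(0)+T.min(0))/2).round(1),np.ptp(T,0).round())
E
```

```text
time: 1.65
tool_pos: [536.4, -115.4, 226.6]
tcp_rot: [-3.141, 0.0, 1.57]
contact_force: [-0.3, -0.0, 0.0]
grip_width: 73.5
finger_force: 0.0
[ 536.4756378  -115.51710987  226.78829434] [-3.14129656e+00  2.05559787e-04  1.56937070e+00]
green 142.0 [545.  -11.4 140.2] [59. 54.  6.]
amber 142.0 [ 538.5 -111.8  139. ] [52. 53.  7.]
red 78.0 [585.4 -64.5  76.1] [22. 22.  9.]
```

View pics/w1.png

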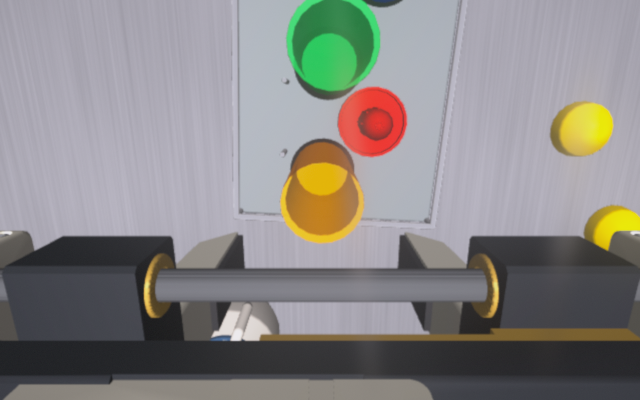

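The wrist view shows the amber rim circle centred near (322,202), radius 41, and the green one near (334,44), radius 47. Both fingers straddle the amber column correctly.

Run:
```python
from h import *
c=load("w1.npz");print(ray(c,[(322,202),(334,44),(372,121.5)],140).round(1));print(ray(c,[(372,121.5)],36).round(1))
```

```text
[[ 538.3 -113.7  140. ]
 [ 545.8   -9.9  140. ]
 [ 571.6  -57.9  140. ]]
[[586.  -63.4  36. ]]
```

```bash
python3 -m handwheel '[[[0,0,0],[0.0015,0.0018,0.02],0.8],[[0,0,0],[0.0015,0.0018,0.05],0.8],[[0,0,0],[0.0015,0.0018,0.08],0.8],[[0,0,0],[0.0015,0.0018,0.105],0.8],[[0,0,0],[0.0015,0.0018,0.12],0.8],[[0,0,0],[0.0015,0.0018,0.13],0.8],[[0,0,0],[0.0015,0.0018,0.13],0.8],[[0,0,0],[0.0015,0.0018,0.13],0.8],[[0,0,0],[0.0015,0.0018,0.13],0.6],[[0,0,0],[0.0015,0.0018,0.13],0.55],[[0,0,0],[0.0015,0.0018,0.13],0.55],[[0,0,0],[0.0015,0.0018,0.13],0.55]]'
```

```text
time: 2.9
tool_pos: [539.4, -113.2, 97.5]
tcp_rot: [3.14, 0.001, 1.571]
contact_force: [-1.7, 0.2, 5.0]
grip_width: 60.0
finger_force: 29.9
```

```bash
python3 -m handwheel '[[[0,0,0],[0,0,-0.005],0.5],[[0,0,0],[0,0,-0.02],0.5],[[0,0,0],[0,0,-0.05],0.5],[[0,0,0],[0,0,-0.085],0.5],[[0,0,0],[0,0,-0.12],0.5],[[0,0,0],[0,0,-0.145],0.5],[[0,0,0],[0,0,-0.155],0.5],[[0,0,0],[0,0,-0.155],0.5],[[0,0,0],[0,0,-0.155],0.5]]'; python3 -m handwheel '[[[0,0,0],[0.01,-0.001,0],0.5],[[0,0,0],[0.04,-0.004,0],0.5],[[0,0,0],[0.08,-0.008,0],0.5],[[0,0,0],[0.125,-0.012,0],0.5],[[0,0,0],[0.17,-0.017,0],0.5],[[0,0,0],[0.215,-0.021,0],0.5],[[0,0,0],[0.26,-0.026,0],0.5],[[0,0,0],[0.305,-0.031,0],0.5],[[0,0,0],[0.345,-0.035,0],0.5],[[0,0,0],[0.38,-0.038,0],0.5],[[0,0,0],[0.402,-0.04,0],0.5],[[0,0,0],[0.411,-0.041,0],0.5]]'
```

```text
time: 3.8
tool_pos: [538.4, -112.7, 250.1]
tcp_rot: [-3.139, -0.001, 1.571]
contact_force: [0.6, -0.6, -2.3]
grip_width: 60.7
finger_force: 29.9
time: 5.0
tool_pos: [496.4, 300.4, 250.1]
tcp_rot: [-3.139, 0.001, 1.574]
contact_force: [0.1, -0.8, -2.1]
grip_width: 60.5
finger_force: 29.9
```

```bash
python3 -m handwheel '[[[0,0,0],[0,0,0],0.5],[[0,0,0],[0,0,0.01],0.5],[[0,0,0],[0,0,0.04],0.5],[[0,0,0],[0,0,0.075],0.5],[[0,0,0],[0,0,0.11],0.5],[[0,0,0],[0,0,0.135],0.5],[[0,0,0],[0,0,0.147],0.5],[[0,0,0],[0,0,0.151],0.5],[[0,0,0],[0,0,0.153],0.5],[[0,0,0],[0,0,0.154],0.5],[[0,0,0],[0,0,0.154],0.5],[[0,0,0],[0,0,0.154],0.5]]'; python3 -m handwheel '[[[0,0,0],[0,0,0.001],0.5],[[0,0,0],[0,0,0.002],0.5],[[0,0,0],[0,0,0.003],0.5],[[0,0,0],[0,0,0.003],0.5],[[0,0,0],[0,0,0.003],0.5]]'
```

```text
time: 6.2
tool_pos: [498.4, 298.2, 98.6]
tcp_rot: [3.14, -0.001, 1.571]
contact_force: [0.4, -0.2, -1.8]
grip_width: 60.4
finger_force: 29.9
time: 6.7
tool_pos: [497.9, 298.0, 94.6]
tcp_rot: [-3.141, 0.0, 1.571]
contact_force: [-0.3, 0.2, -2.4]
grip_width: 60.6
finger_force: 29.9
```

```bash
python3 -m handwheel '[[[0,0,0],[0,0,0.001],0.5],[[0,0,0],[0,0,0.0015],0.5],[[0,0,0],[0,0,0.002],0.5],[[0,0,0],[0,0,0.0025],0.5],[[0,0,0],[0,0,0.0025],0.5],[[0,0,0],[0,0,0.0025],0.5]]'
```

```text
time: 7.3
tool_pos: [497.9, 298.0, 92.2]
tcp_rot: [-3.142, 0.0, 1.571]
contact_force: [-0.2, 0.1, -2.2]
grip_width: 60.1
finger_force: 29.9
```

```bash
python3 -m handwheel '[[[0,0,0],[0,0,0.0005],0.5],[[0,0,0],[0,0,0.001],0.5],[[0,0,0],[0,0,0.001],0.5],[[0,0,0],[0,0,0.001],0.5]]';python3 -m handwheel '[[[0,0,0],[0,0,0.0005],0.5],[[0,0,0],[0,0,0.001],0.5],[[0,0,0],[0,0,0.001],0.5],[[0,0,0],[0,0,0.001],0.5]]'
```

```text
time: 7.7
tool_pos: [498.0, 298.1, 91.6]
tcp_rot: [3.141, -0.0, 1.571]
contact_force: [-1.2, -0.6, 2.3]
grip_width: 60.2
finger_force: 29.9
time: 8.1
tool_pos: [498.0, 298.2, 91.5]
tcp_rot: [3.141, -0.001, 1.571]
contact_force: [-4.0, -0.5, 9.4]
grip_width: 60.5
finger_force: 30.0
```

```bash
python3 -m handwheel '[[[0,0,0],[0,0,-0.001],0.65],[[0,0,0],[0,0,-0.001],0.78],[[0,0,0],[0,0,-0.001],0.78],[[0,0,0],[0,0,-0.001],0.78],[[0,0,0],[0,0,-0.02],0.78],[[0,0,0],[0,0,-0.06],0.78],[[0,0,0],[0,0,-0.1],0.78],[[0,0,0],[0,0,-0.13],0.78],[[0,0,0],[0,0,-0.13],0.78]]'; python3 -m handwheel '[[[0,0,0],[-0.02,0.003,0],0.78],[[0,0,0],[-0.06,0.009,0],0.78],[[0,0,0],[-0.1,0.015,0],0.78],[[0,0,0],[-0.145,0.022,0],0.78],[[0,0,0],[-0.19,0.029,0],0.78],[[0,0,0],[-0.235,0.036,0],0.78],[[0,0,0],[-0.27,0.041,0],0.78],[[0,0,0],[-0.295,0.045,0],0.78],[[0,0,0],[-0.308,0.047,0],0.78],[[0,0,0],[-0.308,0.047,0],0.78],[[0,0,0],[-0.308,0.047,0],0.78],[[0,0,0],[-0.308,0.047,0],0.78]]'
python3 - <<'E'
from h import *
c=capture("wrist");np.savez("w2.npz",**c);cv2.imwrite("pics/w2.png",c["image"][:,:,::-1]);print(get_obs()["tool_pos"],get_obs()["tcp_rot"])
c=capture("top");np.savez("t2.npz",**c)
W=cloud(c)
for k in("green","amber"):
    P=W[mask(c,k)];P=P[~np.isnan(P[:,0])];P=P[(P[:,2]>130)&(P[:,2]<145)];print(k,len(P),((P.max(0)+P.min(0))/2).round(1))
E
```

```text
time: 9.0
tool_pos: [500.1, 298.9, 225.0]
tcp_rot: [3.133, -0.004, 1.571]
contact_force: [0.1, 0.3, 0.6]
grip_width: 71.5
finger_force: 0.0
time: 10.2
tool_pos: [544.8, -8.6, 220.0]
tcp_rot: [-3.141, -0.0, 1.573]
contact_force: [-0.5, -0.1, 0.8]
grip_width: 71.7
finger_force: 0.0
[544.84173491  -8.60015729 220.15312026] [-3.14148348e+00 -2.23724821e-04  1.57280946e+00]Traceback (most recent call last):
  File "<stdin>", line 6, in <module>
    return umr_maximum(a, axis, None, out, keepdims, initial, where)
ValueError: zero-size array to reduction operation maximum which has no identity
```

View pics/w2.png

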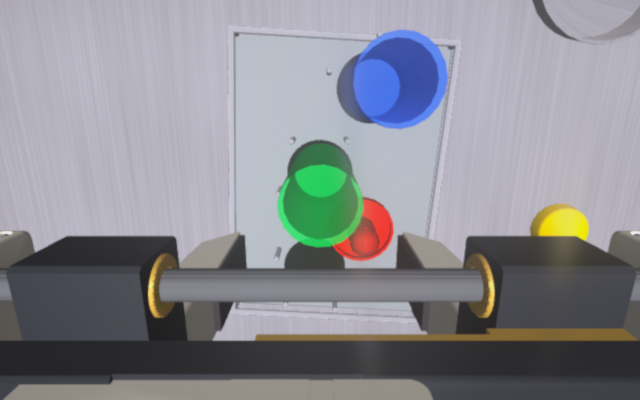

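The green circle is centred at about (320,204), which puts it under the fingers; blue (400,80) is clear of both.

```bash
python3 -m handwheel '[[[0,0,0],[0,0.001,0.02],0.78],[[0,0,0],[0,0.001,0.05],0.78],[[0,0,0],[0,0.001,0.08],0.78],[[0,0,0],[0,0.001,0.105],0.78],[[0,0,0],[0,0.001,0.117],0.78],[[0,0,0],[0,0.001,0.1225],0.78],[[0,0,0],[0,0.001,0.1225],0.78],[[0,0,0],[0,0.001,0.1225],0.78],[[0,0,0],[0,0.001,0.1225],0.6],[[0,0,0],[0,0.001,0.1225],0.55],[[0,0,0],[0,0.001,0.1225],0.5],[[0,0,0],[0,0.001,0.1225],0.5]]'; python3 -m handwheel '[[[0,0,0],[0,0,-0.005],0.5],[[0,0,0],[0,0,-0.02],0.5],[[0,0,0],[0,0,-0.05],0.5],[[0,0,0],[0,0,-0.085],0.5],[[0,0,0],[0,0,-0.12],0.5],[[0,0,0],[0,0,-0.145],0.5],[[0,0,0],[0,0,-0.155],0.5],[[0,0,0],[0,0,-0.155],0.5],[[0,0,0],[0,0,-0.155],0.5]]'
```

```text
time: 11.5
tool_pos: [546.3, -10.1, 98.5]
tcp_rot: [3.14, 0.0, 1.571]
contact_force: [-2.1, 0.1, 5.6]
grip_width: 60.5
finger_force: 30.0
time: 12.4
tool_pos: [545.3, -9.9, 251.1]
tcp_rot: [-3.139, -0.0, 1.571]
contact_force: [-0.7, -0.4, -3.1]
grip_width: 60.5
finger_force: 29.9
```

```bash
python3 -m handwheel '[[[0,0,0],[0.009,-0.004,0],0.5],[[0,0,0],[0.034,-0.016,0],0.5],[[0,0,0],[0.068,-0.032,0],0.5],[[0,0,0],[0.105,-0.049,0],0.5],[[0,0,0],[0.142,-0.066,0],0.5],[[0,0,0],[0.179,-0.083,0],0.5],[[0,0,0],[0.216,-0.1,0],0.5],[[0,0,0],[0.253,-0.118,0],0.5],[[0,0,0],[0.285,-0.133,0],0.5],[[0,0,0],[0.308,-0.143,0],0.5],[[0,0,0],[0.318,-0.148,0],0.5],[[0,0,0],[0.318,-0.148,0],0.5]]'; python3 -m handwheel '[[[0,0,0],[0,0,0],0.5],[[0,0,0],[0,0,0.01],0.5],[[0,0,0],[0,0,0.04],0.5],[[0,0,0],[0,0,0.075],0.5],[[0,0,0],[0,0,0.11],0.5],[[0,0,0],[0,0,0.135],0.5],[[0,0,0],[0,0,0.148],0.5],[[0,0,0],[0,0,0.153],0.5],[[0,0,0],[0,0,0.155],0.5],[[0,0,0],[0,0,0.156],0.5],[[0,0,0],[0,0,0.156],0.5],[[0,0,0],[0,0,0.156],0.5]]'
```

```text
time: 13.6
tool_pos: [396.6, 308.9, 251.7]
tcp_rot: [-3.14, 0.001, 1.574]
contact_force: [0.7, -0.5, -2.0]
grip_width: 60.5
finger_force: 29.9
time: 14.8
tool_pos: [398.3, 308.1, 97.4]
tcp_rot: [3.14, -0.001, 1.571]
contact_force: [0.1, -0.4, -2.0]
grip_width: 60.2
finger_force: 29.9
```

```bash
python3 -m handwheel '[[[0,0,0],[0,0,0.001],0.5],[[0,0,0],[0,0,0.002],0.5],[[0,0,0],[0,0,0.002],0.5],[[0,0,0],[0,0,0.002],0.5]]'
```

```text
time: 15.2
tool_pos: [397.9, 308.0, 94.7]
tcp_rot: [3.142, 0.0, 1.571]
contact_force: [-0.4, -1.0, -2.7]
grip_width: 60.3
finger_force: 29.9
```

Expected contact at ~92.5.

```bash
python3 -m handwheel '[[[0,0,0],[0,0,0.0005],0.5],[[0,0,0],[0,0,0.001],0.5],[[0,0,0],[0,0,0.0015],0.5],[[0,0,0],[0,0,0.0015],0.5],[[0,0,0],[0,0,0.0015],0.5]]'; python3 -m handwheel '[[[0,0,0],[0,0,0.0005],0.5],[[0,0,0],[0,0,0.001],0.5],[[0,0,0],[0,0,0.001],0.5],[[0,0,0],[0,0,0.001],0.5]]'
```

```text
time: 15.7
tool_pos: [397.9, 308.0, 93.1]
tcp_rot: [-3.142, 0.0, 1.571]
contact_force: [-0.4, -0.3, -2.3]
grip_width: 60.4
finger_force: 29.9
time: 16.1
tool_pos: [398.0, 308.1, 92.5]
tcp_rot: [3.141, -0.0, 1.571]
contact_force: [-0.7, -1.5, 3.3]
grip_width: 60.1
finger_force: 30.0
```

```bash
python3 -m handwheel '[[[0,0,0],[0,0,-0.001],0.65],[[0,0,0],[0,0,-0.001],0.78],[[0,0,0],[0,0,-0.001],0.78],[[0,0,0],[0,0,-0.001],0.78],[[0,0,0],[0,0,-0.02],0.78],[[0,0,0],[0,0,-0.06],0.78],[[0,0,0],[0,0,-0.1],0.78],[[0,0,0],[0,0,-0.13],0.78],[[0,0,0],[0,0,-0.13],0.78],[[0,0,0],[0,0,-0.13],0.78]]'; python3 -m handwheel '[[[0,0,0],[-0.02,0.01,0],0.5],[[0,0,0],[-0.06,0.03,0],0.5],[[0,0,0],[-0.1,0.05,0],0.5],[[0,0,0],[-0.14,0.07,0],0.5],[[0,0,0],[-0.18,0.09,0],0.5],[[0,0,0],[-0.22,0.11,0],0.5],[[0,0,0],[-0.26,0.13,0],0.5],[[0,0,0],[-0.3,0.151,0],0.5],[[0,0,0],[-0.335,0.168,0],0.5],[[0,0,0],[-0.36,0.181,0],0.5],[[0,0,0],[-0.372,0.187,0],0.5],[[0,0,0],[-0.372,0.187,0],0.5]]'; python3 -m handwheel '[[[0,0,0],[0,0,0.04],0.5],[[0,0,0],[0,0,0.08],0.5],[[0,0,0],[0,0,0.08],0.5],[[0,0,0],[0,0,0.08],0.5],[[0,0,0],[0,0,0.08],0.5]]'
python3 - <<'E'
from h import *
c=capture("wrist");np.savez("w3.npz",**c);i=c["image"][:,:,::-1].copy();cv2.imwrite("pics/w3.png",i);print(get_obs()["tool_pos"],get_obs()["tcp_rot"])
W=cloud(c);P=W[mask(c,"red")];P=P[~np.isnan(P[:,0])];P=P[P[:,2]<82];T=P[P[:,2]>62];print(np.percentile(P[:,2],98),((T.max(0)+T.min(0))/2).round(1),np.ptp(T,0))
c=capture("top");cv2.imwrite("pics/t3.png",c["image"][:,:,::-1])
W=cloud(c)
for k in("green","amber"):
    P=W[mask(c,k)];P=P[~np.isnan(P[:,0])];P=P[(P[:,2]>125)&(P[:,2]<145)];print(k,len(P),P.mean(0).round(1) if len(P) else '')
E
```

```text
time: 17.1
tool_pos: [398.0, 308.0, 222.4]
tcp_rot: [3.14, -0.0, 1.571]
contact_force: [-0.4, 0.0, -0.2]
grip_width: 71.9
finger_force: 0.0
time: 18.3
tool_pos: [584.8, -65.0, 220.4]
tcp_rot: [-3.139, -0.001, 1.569]
contact_force: [0.6, 0.1, 0.3]
grip_width: 45.5
finger_force: 0.0
time: 18.8
tool_pos: [586.1, -63.4, 144.5]
tcp_rot: [3.138, 0.001, 1.572]
contact_force: [-1.1, -0.2, 0.6]
grip_width: 46.0
finger_force: 0.0
[586.21117062 -63.65318882 144.63249315] [3.13768298e+00 9.24064865e-04 1.57174671e+00]
78.37101141648526 [586.2 -63.8  71.1] [29.00558049 28.40013823 17.9527442 ]
green 231 [410.5 303.6 132.7]
amber 26 [487.6 279.9 130.1]
```

View pics/w3.png

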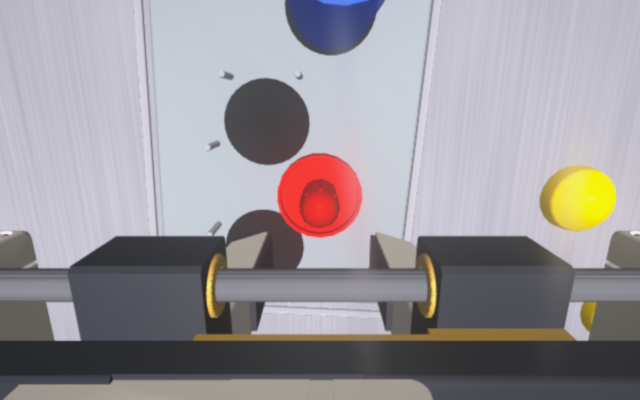

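View pics/t3.png

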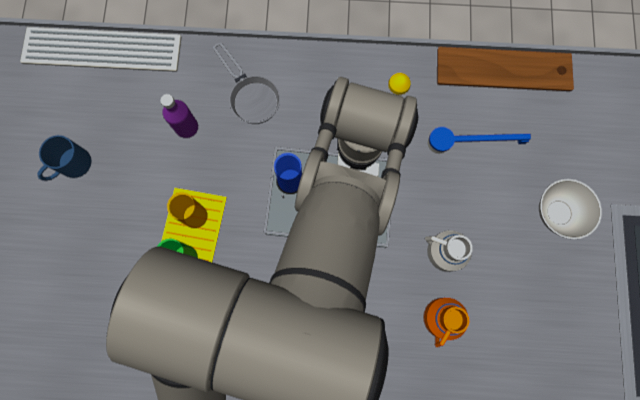

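The squeezer is centred between the fingers at (319,195), and both tumblers stand on the mat at (188,210) and (178,247). The emptied slot pads show at (267,122) and (265,248).

```bash
python3 -m handwheel '[[[0,0,0],[0,0,0.02],0.5],[[0,0,0],[0,0,0.05],0.5],[[0,0,0],[0,0,0.08],0.5],[[0,0,0],[0,0,0.095],0.5],[[0,0,0],[0,0,0.1],0.5],[[0,0,0],[0,0,0.1],0.5],[[0,0,0],[0,0,0.1],0.5],[[0,0,0],[0,0,0.1],0.5]]'
python3 - <<'E'
from h import *
c=load("w3.npz");print(ray(c,[(267,122),(265,248)],10.5))
c=load("top0.npz");W=cloud(c);P=W[(W[...,2]>113)&(W[...,2]<126)&(abs(W[...,1]+290)<80)&(abs(W[...,0]-440)<80)];print(np.percentile(P[:,2],[10,50,90]))
E
```

```text
time: 19.7
tool_pos: [585.9, -64.2, 43.7]
tcp_rot: [3.139, 0.001, 1.571]
contact_force: [-0.3, -1.2, 0.2]
grip_width: 45.8
finger_force: 0.0
[[ 544.66104721   -8.99655172   10.5       ]
 [ 538.9337211  -116.9908943    10.5       ]]
[115.50435414 118.80116318 121.431111  ]
```

```bash
python3 -m handwheel '[[[0,0,0],[0,0,0.003],0.5],[[0,0,0],[0,0,0.0035],0.5],[[0,0,0],[0,0,0.0035],0.4],[[0,0,0],[0,0,0.0035],0.2],[[0,0,0],[0,0,0.0035],0.15],[[0,0,0],[0,0,0.0035],0.15],[[0,0,0],[0,0,0.0035],0.15],[[0,0,0],[0,0,0.0035],0.15]]'; python3 -m handwheel '[[[0,0,0],[0,0,-0.003],0.15],[[0,0,0],[0,0,-0.015],0.15],[[0,0,0],[0,0,-0.04],0.15],[[0,0,0],[0,0,-0.08],0.15],[[0,0,0],[0,0,-0.12],0.15],[[0,0,0],[0,0,-0.16],0.15],[[0,0,0],[0,0,-0.19],0.15],[[0,0,0],[0,0,-0.2],0.15],[[0,0,0],[0,0,-0.2],0.15],[[0,0,0],[0,0,-0.2],0.15]]'
```

```text
time: 20.5
tool_pos: [585.1, -64.0, 38.7]
tcp_rot: [3.141, 0.0, 1.571]
contact_force: [0.8, 0.8, 0.5]
grip_width: 27.3
finger_force: 30.0
time: 21.5
tool_pos: [584.2, -63.8, 237.2]
tcp_rot: [-3.139, -0.001, 1.571]
contact_force: [0.0, 0.0, -1.9]
grip_width: 27.2
finger_force: 30.0
```

```bash
python3 -m handwheel '[[[0,0,0],[-0.015,-0.007,0],0.15],[[0,0,0],[-0.05,-0.023,0],0.15],[[0,0,0],[-0.09,-0.041,0],0.15],[[0,0,0],[-0.13,-0.059,0],0.15],[[0,0,0],[-0.17,-0.077,0],0.15],[[0,0,0],[-0.21,-0.095,0],0.15],[[0,0,0],[-0.25,-0.113,0],0.15],[[0,0,0],[-0.285,-0.129,0],0.15],[[0,0,0],[-0.308,-0.139,0],0.15],[[0,0,0],[-0.316,-0.143,0],0.15],[[0,0,0],[-0.316,-0.143,0],0.15],[[0,0,0],[-0.316,-0.143,0],0.15]]'; python3 -m handwheel '[[[0,0,0],[0,0,0],0.15],[[0,0,0],[0,0,0],0.15],[[0,0,0],[0,0,0],0.15]]'
python3 - <<'E'
from h import *
c=capture("wrist");np.savez("w4.npz",**c);i=c["image"][:,:,::-1].copy();cv2.imwrite("pics/w4.png",i);print(get_obs()["tool_pos"],get_obs()["tcp_rot"])
W=cloud(c);P=W[(W[...,2]>114)&(W[...,2]<125)&(abs(W[...,1]+300)<60)&(abs(W[...,0]-440)<60)]
print(len(P),((P.max(0)+P.min(0))/2).round(1),np.ptp(P,0),cv2.minEnclosingCircle(P[:,:2].astype(np.float32)))
E
```

```text
time: 22.7
tool_pos: [442.1, -379.1, 238.0]
tcp_rot: [-3.141, -0.002, 1.571]
contact_force: [0.6, 0.3, -0.4]
grip_width: 27.0
finger_force: 30.0
time: 23.0
tool_pos: [442.6, -379.2, 238.9]
tcp_rot: [3.141, 0.0, 1.572]
contact_force: [-0.0, -1.3, -1.4]
grip_width: 27.2
finger_force: 30.0
[ 442.50439002 -379.37725307  238.85016709] [3.14144183e+00 1.58274358e-04 1.57221365e+00]
1513 [ 442.2 -299.7  118.2] [53.46895395 52.88782512  8.34568635] ((442.3619079589844, -300.08416748046875), 26.969707489013672)
```

View pics/w4.png

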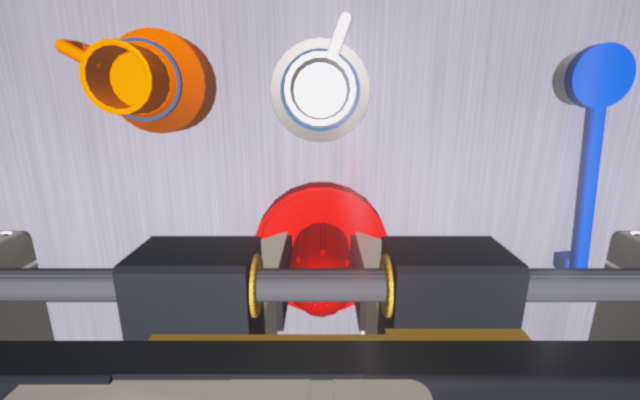

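The jug's mouth is at (320,89), straight ahead of the held squeezer (321,250), and its handle points up to (345,20).

```bash
python3 -m handwheel '[[[0,0,0],[0.02,0,0],0.15],[[0,0,0],[0.05,0,0],0.15],[[0,0,0],[0.07,0,0],0.15],[[0,0,0],[0.0793,0,0],0.15],[[0,0,0],[0.0793,0,0],0.15],[[0,0,0],[0.0793,0,0.02],0.15],[[0,0,0],[0.0793,0,0.05],0.15],[[0,0,0],[0.0793,0,0.075],0.15],[[0,0,0],[0.0793,0,0.083],0.15],[[0,0,0],[0.0793,0,0.085],0.15],[[0,0,0],[0.0793,0,0.085],0.15],[[0,0,0],[0.0793,0,0.085],0.15]]'; python3 -m handwheel '[[[0,0,0],[0,0,0.003],0.15],[[0,0,0],[0,0,0.006],0.15],[[0,0,0],[0,0,0.009],0.15],[[0,0,0],[0,0,0.012],0.15],[[0,0,0],[0,0,0.014],0.15],[[0,0,0],[0,0,0.015],0.15],[[0,0,0],[0,0,0.015],0.15],[[0,0,0],[0,0,0.015],0.15]]'
```

```text
time: 24.25
tool_pos: [442.7, -301.5, 155.0]
tcp_rot: [3.14, 0.002, 1.571]
contact_force: [0.4, 0.2, -1.2]
grip_width: 27.2
finger_force: 30.0
time: 25.05
tool_pos: [442.1, -300.7, 138.8]
tcp_rot: [3.141, 0.0, 1.571]
contact_force: [0.2, 0.7, -0.1]
grip_width: 27.3
finger_force: 30.0
```

```bash
python3 -m handwheel '[[[0,0,0],[0,0,0.001],0.15],[[0,0,0],[0,0,0.002],0.15],[[0,0,0],[0,0,0.003],0.15],[[0,0,0],[0,0,0.003],0.15],[[0,0,0],[0,0,0.003],0.15]]'; python3 -m handwheel '[[[0,0,0],[0,0,0.0005],0.15],[[0,0,0],[0,0,0.001],0.15],[[0,0,0],[0,0,0.001],0.15],[[0,0,0],[0,0,0.001],0.15]]'
```

```text
time: 25.55
tool_pos: [442.1, -300.7, 135.7]
tcp_rot: [-3.142, 0.0, 1.571]
contact_force: [0.1, 0.6, -1.2]
grip_width: 27.4
finger_force: 30.0
time: 25.95
tool_pos: [442.1, -300.8, 134.8]
tcp_rot: [3.141, 0.0, 1.571]
contact_force: [-1.1, -0.3, 0.3]
grip_width: 27.1
finger_force: 30.0
```

```bash
python3 -m handwheel '[[[0,0,0],[0,0,0.0005],0.15],[[0,0,0],[0,0,0.001],0.15],[[0,0,0],[0,0,0.001],0.15],[[0,0,0],[0,0,0.001],0.15]]'
```

```text
time: 26.35
tool_pos: [442.2, -300.8, 134.7]
tcp_rot: [3.141, 0.001, 1.571]
contact_force: [-1.5, 1.5, 7.6]
grip_width: 27.3
finger_force: 30.0
```

```bash
python3 -m handwheel '[[[0,0,0],[0,0,-0.001],0.3],[[0,0,0],[0,0,-0.001],0.45],[[0,0,0],[0,0,-0.001],0.5],[[0,0,0],[0,0,-0.001],0.5],[[0,0,0],[0,0,-0.015],0.5],[[0,0,0],[0,0,-0.04],0.5],[[0,0,0],[0,0,-0.08],0.5],[[0,0,0],[0,0,-0.105],0.5],[[0,0,0],[0,0,-0.105],0.5],[[0,0,0],[0,0,-0.105],0.5]]'
python3 - <<'E'
from h import *
c=capture("wrist");i=c["image"][:,:,::-1].copy();cv2.imwrite("pics/w5.png",i);print(get_obs()["tool_pos"])
W=cloud(c);P=W[mask(c,"red")];P=P[~np.isnan(P[:,0])];T=P[P[:,2]>150];print(np.percentile(P[:,2],98),((T.max(0)+T.min(0))/2).round(1))
D=P[(P[:,2]>126)&(P[:,2]<140)];print("dish",np.median(D[:,2]),((D.max(0)+D.min(0))/2).round(1),np.linalg.lstsq(np.c_[D[:,:2]-D[:,:2].mean(0),np.ones(len(D))],D[:,2],rcond=None)[0])
E
```

```text
time: 27.35
tool_pos: [442.0, -300.7, 238.7]
tcp_rot: [3.141, 0.0, 1.571]
contact_force: [-0.6, 0.4, -1.5]
grip_width: 46.1
finger_force: 0.0
[ 441.66094741 -300.36862984  237.75103478]
174.46808469954206 [ 443.  -300.8  163.1]
dish 127.00521112053349 [ 442.8 -300.5  132.9] [-1.64678318e-02  2.87271595e-03  1.28343258e+02]
```

View pics/w5.png

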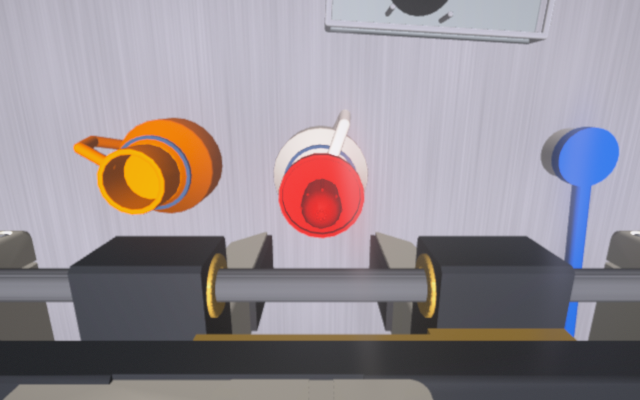

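The squeezer sits level and centred on the white jug (320,195), its top at z = 174 mm as expected for fully seated. Now the tumblers go back, green first.

```bash
python3 -m handwheel '[[[0,0,0],[0.02,-0.001,0],0.78],[[0,0,0],[0.06,-0.004,0],0.78],[[0,0,0],[0.105,-0.007,0],0.78],[[0,0,0],[0.15,-0.01,0],0.78],[[0,0,0],[0.195,-0.014,0],0.78],[[0,0,0],[0.24,-0.017,0],0.78],[[0,0,0],[0.285,-0.02,0],0.78],[[0,0,0],[0.305,-0.022,0],0.78]]'; python3 -m handwheel '[[[0,0,0],[0.04,-0.003,0],0.78],[[0,0,0],[0.085,-0.006,0],0.78],[[0,0,0],[0.13,-0.009,0],0.78],[[0,0,0],[0.175,-0.012,0],0.78],[[0,0,0],[0.22,-0.015,0],0.78],[[0,0,0],[0.26,-0.019,0],0.78],[[0,0,0],[0.29,-0.021,0],0.78],[[0,0,0],[0.304,-0.022,0],0.78],[[0,0,0],[0.304,-0.022,0],0.78],[[0,0,0],[0.304,-0.022,0],0.78],[[0,0,0],[0.304,-0.022,0],0.78]]'
python3 - <<'E'
from h import *
c=capture("wrist");np.savez("w6.npz",**c);i=c["image"][:,:,::-1].copy();cv2.imwrite("pics/w6.png",i);print(get_obs()["tool_pos"],get_obs()["tcp_rot"])
E
```

```text
time: 28.2
tool_pos: [418.4, 7.4, 237.4]
tcp_rot: [-3.139, -0.001, 1.573]
contact_force: [0.9, -1.2, -0.3]
grip_width: 71.3
finger_force: 0.0
time: 29.3
tool_pos: [398.1, 306.9, 238.4]
tcp_rot: [-3.141, 0.001, 1.57]
contact_force: [0.6, -0.8, 0.1]
grip_width: 71.5
finger_force: 0.0
[398.19046315 306.95873331 238.61983961] [-3.14141493e+00  5.34504045e-04  1.56931906e+00]
```

View pics/w6.png

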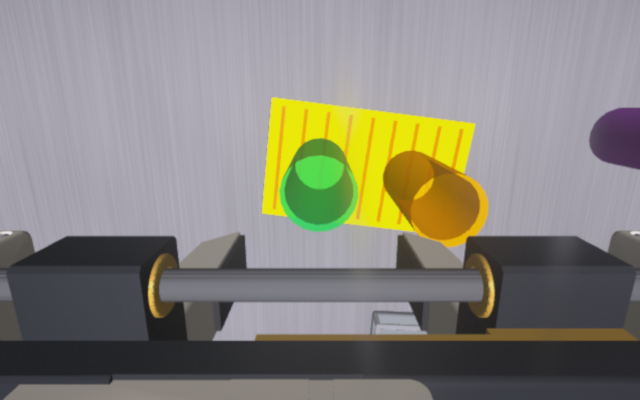

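Green (319,190) and amber (447,205) both stand upright on the mat, and green is centred under the gripper.

```bash
python3 -m handwheel '[[[0,0,0],[0.001,0,0.02],0.78],[[0,0,0],[0.001,0,0.055],0.78],[[0,0,0],[0.001,0,0.09],0.78],[[0,0,0],[0.001,0,0.12],0.78],[[0,0,0],[0.001,0,0.138],0.78],[[0,0,0],[0.001,0,0.145],0.78],[[0,0,0],[0.001,0,0.1455],0.78],[[0,0,0],[0.001,0,0.1455],0.78],[[0,0,0],[0.001,0,0.1455],0.6],[[0,0,0],[0.001,0,0.1455],0.55],[[0,0,0],[0.001,0,0.1455],0.5],[[0,0,0],[0.001,0,0.1455],0.5]]'; python3 -m handwheel '[[[0,0,0],[0,0,0],0.5],[[0,0,0],[0,0,-0.005],0.5],[[0,0,0],[0,0,-0.02],0.5],[[0,0,0],[0,0,-0.055],0.5],[[0,0,0],[0,0,-0.09],0.5],[[0,0,0],[0,0,-0.125],0.5],[[0,0,0],[0,0,-0.15],0.5],[[0,0,0],[0,0,-0.16],0.5],[[0,0,0],[0,0,-0.16],0.5],[[0,0,0],[0,0,-0.16],0.5]]'
```

```text
time: 30.55
tool_pos: [398.2, 309.6, 94.0]
tcp_rot: [3.14, -0.001, 1.571]
contact_force: [-1.9, -0.1, 5.9]
grip_width: 60.4
finger_force: 30.0
time: 31.55
tool_pos: [397.3, 308.9, 251.7]
tcp_rot: [-3.139, 0.001, 1.571]
contact_force: [0.3, 0.2, -3.4]
grip_width: 60.4
finger_force: 29.9
```

```bash
python3 -m handwheel '[[[0,0,0],[-0.009,0.004,0],0.5],[[0,0,0],[-0.034,0.016,0],0.5],[[0,0,0],[-0.068,0.032,0],0.5],[[0,0,0],[-0.105,0.049,0],0.5],[[0,0,0],[-0.142,0.066,0],0.5],[[0,0,0],[-0.179,0.083,0],0.5],[[0,0,0],[-0.216,0.1,0],0.5],[[0,0,0],[-0.253,0.118,0],0.5],[[0,0,0],[-0.285,0.133,0],0.5],[[0,0,0],[-0.308,0.143,0],0.5],[[0,0,0],[-0.318,0.148,0],0.5],[[0,0,0],[-0.318,0.148,0],0.5]]'; python3 -m handwheel '[[[0,0,0],[0,0,0],0.5],[[0,0,0],[0,0,0],0.5],[[0,0,0],[0,0,0.01],0.5],[[0,0,0],[0,0,0.035],0.5],[[0,0,0],[0,0,0.06],0.5],[[0,0,0],[0,0,0.085],0.5],[[0,0,0],[0,0,0.1],0.5],[[0,0,0],[0,0,0.105],0.5],[[0,0,0],[0,0,0.105],0.5],[[0,0,0],[0,0,0.105],0.5]]'
```

```text
time: 32.75
tool_pos: [545.9, -10.1, 251.9]
tcp_rot: [-3.139, -0.0, 1.569]
contact_force: [0.9, -0.2, -3.4]
grip_width: 60.2
finger_force: 29.9
time: 33.75
tool_pos: [546.4, -8.5, 149.0]
tcp_rot: [3.14, 0.0, 1.572]
contact_force: [-0.7, 0.9, -2.3]
grip_width: 60.3
finger_force: 29.9
```

```bash
python3 -m handwheel '[[[0,0,0],[0,-0.0005,0.008],0.5],[[0,0,0],[0,-0.0005,0.02],0.5],[[0,0,0],[0,-0.0005,0.032],0.5],[[0,0,0],[0,-0.0005,0.04],0.5],[[0,0,0],[0,-0.0005,0.044],0.5],[[0,0,0],[0,-0.0005,0.045],0.5],[[0,0,0],[0,-0.0005,0.045],0.5],[[0,0,0],[0,-0.0005,0.045],0.5]]'; python3 -m handwheel '[[[0,0,0],[0,0,0.0005],0.5],[[0,0,0],[0,0,0.001],0.5],[[0,0,0],[0,0,0.0015],0.5],[[0,0,0],[0,0,0.0015],0.5],[[0,0,0],[0,0,0.0015],0.5]]'
```

```text
time: 34.55
tool_pos: [545.8, -8.7, 103.6]
tcp_rot: [3.141, 0.0, 1.571]
contact_force: [0.0, 0.5, -2.1]
grip_width: 60.4
finger_force: 29.9
time: 35.05
tool_pos: [545.5, -8.7, 101.7]
tcp_rot: [3.142, 0.0, 1.571]
contact_force: [-0.2, 0.1, -1.9]
grip_width: 60.3
finger_force: 29.9
```

```bash
python3 -m handwheel '[[[0,0,0],[0,0,0.0005],0.5],[[0,0,0],[0,0,0.001],0.5],[[0,0,0],[0,0,0.0015],0.5],[[0,0,0],[0,0,0.002],0.5],[[0,0,0],[0,0,0.002],0.5],[[0,0,0],[0,0,0.002],0.5]]'; python3 -m handwheel '[[[0,0,0],[0,0,0.0005],0.5],[[0,0,0],[0,0,0.001],0.5],[[0,0,0],[0,0,0.001],0.5],[[0,0,0],[0,0,0.001],0.5]]'
```

```text
time: 35.65
tool_pos: [545.5, -8.7, 100.1]
tcp_rot: [3.141, 0.0, 1.571]
contact_force: [-2.7, 0.3, 4.2]
grip_width: 60.1
finger_force: 30.0
time: 36.05
tool_pos: [545.6, -8.7, 100.0]
tcp_rot: [3.141, 0.0, 1.571]
contact_force: [-5.2, 0.6, 12.0]
grip_width: 60.2
finger_force: 30.0
```

```bash
python3 -m handwheel '[[[0,0,0],[0,0,-0.002],0.5],[[0,0,0],[0,0,-0.002],0.65],[[0,0,0],[0,0,-0.002],0.78],[[0,0,0],[0,0,-0.002],0.78],[[0,0,0],[0,0,-0.002],0.78],[[0,0,0],[0,0,-0.02],0.78],[[0,0,0],[0,0,-0.06],0.78],[[0,0,0],[0,0,-0.1],0.78],[[0,0,0],[0,0,-0.13],0.78],[[0,0,0],[0,0,-0.13],0.78]]'; python3 -m handwheel '[[[0,0,0],[0.02,-0.003,0],0.78],[[0,0,0],[0.06,-0.009,0],0.78],[[0,0,0],[0.1,-0.015,0],0.78],[[0,0,0],[0.145,-0.022,0],0.78],[[0,0,0],[0.19,-0.029,0],0.78],[[0,0,0],[0.235,-0.036,0],0.78],[[0,0,0],[0.27,-0.041,0],0.78],[[0,0,0],[0.295,-0.045,0],0.78],[[0,0,0],[0.307,-0.0475,0],0.78],[[0,0,0],[0.307,-0.0475,0],0.78],[[0,0,0],[0.307,-0.0475,0],0.78],[[0,0,0],[0.307,-0.0475,0],0.78]]'
```

```text
time: 37.05
tool_pos: [547.8, -9.0, 233.5]
tcp_rot: [3.132, 0.002, 1.571]
contact_force: [0.5, 0.1, -0.2]
grip_width: 71.7
finger_force: 0.0
time: 38.25
tool_pos: [498.3, 296.9, 228.6]
tcp_rot: [-3.141, 0.001, 1.569]
contact_force: [1.7, 0.2, 0.6]
grip_width: 71.5
finger_force: 0.0
```

Amber was released at (498, 298), TCP z 91.5.

```bash
python3 -m handwheel '[[[0,0,0],[0.001,0,0.02],0.78],[[0,0,0],[0.001,0,0.055],0.78],[[0,0,0],[0.001,0,0.09],0.78],[[0,0,0],[0.001,0,0.115],0.78],[[0,0,0],[0.001,0,0.13],0.78],[[0,0,0],[0.001,0,0.1355],0.78],[[0,0,0],[0.001,0,0.1355],0.78],[[0,0,0],[0.001,0,0.1355],0.78],[[0,0,0],[0.001,0,0.1355],0.6],[[0,0,0],[0.001,0,0.1355],0.55],[[0,0,0],[0.001,0,0.1355],0.5],[[0,0,0],[0.001,0,0.1355],0.5]]'; python3 -m handwheel '[[[0,0,0],[0,0,0],0.5],[[0,0,0],[0,0,-0.005],0.5],[[0,0,0],[0,0,-0.02],0.5],[[0,0,0],[0,0,-0.055],0.5],[[0,0,0],[0,0,-0.09],0.5],[[0,0,0],[0,0,-0.125],0.5],[[0,0,0],[0,0,-0.15],0.5],[[0,0,0],[0,0,-0.16],0.5],[[0,0,0],[0,0,-0.16],0.5],[[0,0,0],[0,0,-0.16],0.5]]'
```

```text
time: 39.45
tool_pos: [498.2, 299.5, 94.0]
tcp_rot: [3.14, -0.0, 1.571]
contact_force: [-1.3, 0.2, 5.9]
grip_width: 60.6
finger_force: 30.0
time: 40.45
tool_pos: [497.3, 299.0, 251.5]
tcp_rot: [-3.139, 0.001, 1.571]
contact_force: [-0.1, 0.7, -3.3]
grip_width: 60.3
finger_force: 29.9
```

```bash
python3 -m handwheel '[[[0,0,0],[-0.01,0.001,0],0.5],[[0,0,0],[-0.04,0.004,0],0.5],[[0,0,0],[-0.08,0.008,0],0.5],[[0,0,0],[-0.125,0.012,0],0.5],[[0,0,0],[-0.17,0.017,0],0.5],[[0,0,0],[-0.215,0.021,0],0.5],[[0,0,0],[-0.26,0.026,0],0.5],[[0,0,0],[-0.305,0.031,0],0.5],[[0,0,0],[-0.345,0.035,0],0.5],[[0,0,0],[-0.38,0.038,0],0.5],[[0,0,0],[-0.402,0.04,0],0.5],[[0,0,0],[-0.412,0.041,0],0.5]]'; python3 -m handwheel '[[[0,0,0],[0,0,0],0.5],[[0,0,0],[0,0,0],0.5],[[0,0,0],[0,0,0.01],0.5],[[0,0,0],[0,0,0.035],0.5],[[0,0,0],[0,0,0.06],0.5],[[0,0,0],[0,0,0.085],0.5],[[0,0,0],[0,0,0.1],0.5],[[0,0,0],[0,0,0.105],0.5],[[0,0,0],[0,0,0.105],0.5],[[0,0,0],[0,0,0.105],0.5]]'
```

```text
time: 41.65
tool_pos: [538.2, -115.2, 251.7]
tcp_rot: [-3.139, -0.0, 1.568]
contact_force: [-0.7, 0.8, -2.6]
grip_width: 60.6
finger_force: 29.9
time: 42.65
tool_pos: [539.5, -112.4, 149.0]
tcp_rot: [3.14, 0.001, 1.572]
contact_force: [0.2, 0.2, -1.2]
grip_width: 60.4
finger_force: 29.9
```

```bash
python3 -m handwheel '[[[0,0,0],[-0.001,-0.0005,0.008],0.5],[[0,0,0],[-0.001,-0.0005,0.02],0.5],[[0,0,0],[-0.001,-0.0005,0.032],0.5],[[0,0,0],[-0.001,-0.0005,0.04],0.5],[[0,0,0],[-0.001,-0.0005,0.044],0.5],[[0,0,0],[-0.001,-0.0005,0.045],0.5],[[0,0,0],[-0.001,-0.0005,0.045],0.5],[[0,0,0],[-0.001,-0.0005,0.045],0.5]]'; python3 -m handwheel '[[[0,0,0],[0,0,0.0005],0.5],[[0,0,0],[0,0,0.001],0.5],[[0,0,0],[0,0,0.0015],0.5],[[0,0,0],[0,0,0.002],0.5],[[0,0,0],[0,0,0.002],0.5],[[0,0,0],[0,0,0.002],0.5]]'
```

```text
time: 43.45
tool_pos: [538.8, -113.8, 103.6]
tcp_rot: [3.141, 0.0, 1.571]
contact_force: [0.3, -0.3, -2.3]
grip_width: 60.1
finger_force: 29.9
time: 44.05
tool_pos: [538.5, -113.7, 101.2]
tcp_rot: [-3.142, 0.0, 1.571]
contact_force: [-0.2, -0.7, -2.0]
grip_width: 60.3
finger_force: 29.9
```

```bash
python3 -m handwheel '[[[0,0,0],[0,0,0.0005],0.5],[[0,0,0],[0,0,0.001],0.5],[[0,0,0],[0,0,0.0015],0.5],[[0,0,0],[0,0,0.0015],0.5],[[0,0,0],[0,0,0.0015],0.5]]'; python3 -m handwheel '[[[0,0,0],[0,0,0.0005],0.5],[[0,0,0],[0,0,0.0005],0.5],[[0,0,0],[0,0,0.0005],0.5]]'
```

```text
time: 44.55
tool_pos: [538.6, -113.7, 100.1]
tcp_rot: [3.141, 0.0, 1.571]
contact_force: [-1.8, 0.6, 3.4]
grip_width: 60.1
finger_force: 30.0
time: 44.85
tool_pos: [538.6, -113.8, 100.0]
tcp_rot: [3.141, 0.001, 1.571]
contact_force: [-2.8, 0.9, 7.5]
grip_width: 60.3
finger_force: 30.0
```

Down on the rack floor. I release, rise, and move the arm back out of the cameras' view of the rack.

```bash
python3 -m handwheel '[[[0,0,0],[0,0,-0.001],0.5],[[0,0,0],[0,0,-0.001],0.65],[[0,0,0],[0,0,-0.001],0.78],[[0,0,0],[0,0,-0.001],0.78],[[0,0,0],[0,0,-0.001],0.78],[[0,0,0],[0,0,-0.02],0.78],[[0,0,0],[0,0,-0.06],0.78],[[0,0,0],[0,0,-0.1],0.78],[[0,0,0],[0,0,-0.14],0.78],[[0,0,0],[0,0,-0.14],0.78]]'; python3 -m handwheel '[[[0,0,0],[0.02,-0.01,0],0.78],[[0,0,0],[0.06,-0.03,0],0.78],[[0,0,0],[0.1,-0.05,0],0.78],[[0,0,0],[0.14,-0.07,0],0.78],[[0,0,0],[0.18,-0.09,0],0.78],[[0,0,0],[0.22,-0.1,0],0.78],[[0,0,0],[0.26,-0.11,0],0.78],[[0,0,0],[0.3,-0.12,0],0.78],[[0,0,0],[0.34,-0.13,0],0.78],[[0,0,0],[0.36,-0.13,0],0.78],[[0,0,0],[0.36,-0.13,0],0.78],[[0,0,0],[0.36,-0.13,0],0.78]]'
python3 - <<'E'
from h import *
for n in("top","scene"):
    c=capture(n);cv2.imwrite(f"pics/{n}9.png",c["image"][:,:,::-1]);W=cloud(c)
    for k in("green","amber","blue","red"):
        P=W[mask(c,k)];P=P[~np.isnan(P[:,0])];P=P[(abs(P[:,0]-540)<130)&(abs(P[:,1]+120)<250)]
        if len(P)<20: print(k,"hidden");continue
        zt=np.percentile(P[:,2],97);T=P[P[:,2]>zt-6];print(n,k,zt.round(),((T.max(0)+T.min(0))/2).round(1))
print(get_obs()["tool_pos"],get_obs()["time"])
E
```

```text
time: 45.85
tool_pos: [541.1, -114.5, 245.2]
tcp_rot: [3.131, 0.004, 1.571]
contact_force: [0.4, 0.6, -0.5]
grip_width: 71.7
finger_force: 0.0
time: 47.05
tool_pos: [408.2, 246.1, 238.6]
tcp_rot: [-3.141, 0.001, 1.572]
contact_force: [0.5, 0.0, 0.2]
grip_width: 71.5
finger_force: 0.0
top green 143.0 [542.5  -9.7 140.6]
top amber 142.0 [ 531.4 -115.9  139.9]
top blue 142.0 [592.8  72.9 140.7]
top red 173.0 [ 441.1 -301.6  172.3]
scene green 142.0 [546.2  -8.2 140.1]
scene amber 142.0 [ 540.  -115.1  140.2]
scene blue 142.0 [595.4  75.  140.1]
scene red 170.0 [ 449.8 -296.9  169.7]
[408.50439832 245.28348801 238.87155776] 47.15
```

View pics/top9.png

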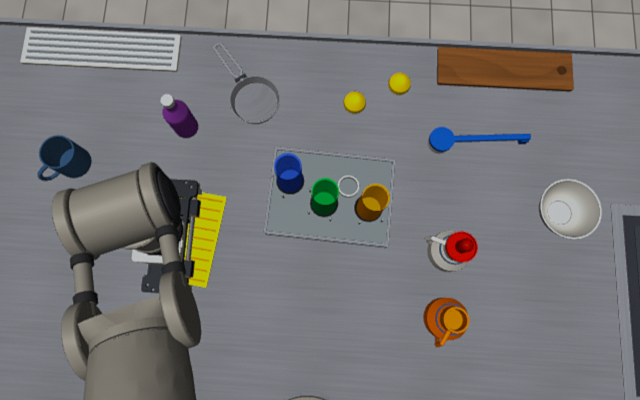

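View pics/scene9.png

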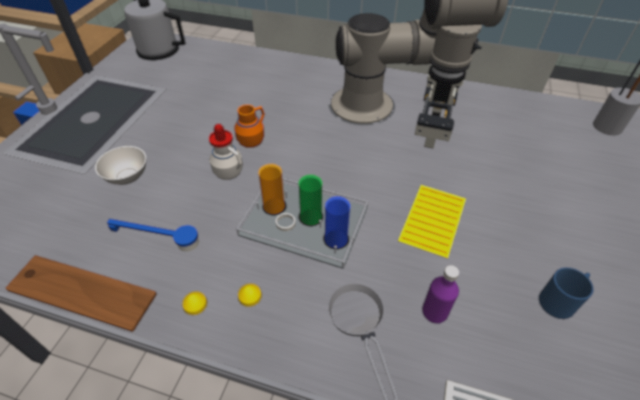

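The two pictures show all three tumblers upright in their slots (blue 288,170; green 325,195; amber 372,201 in the top view), within about 2 mm of their starting positions. The squeezer sits on the white jug (460,247), the cradle and mat are empty, and the strainer, bottle and brush have not moved.

```bash
python3 -m handwheel '[[[0,0,0],[0,0,0],0.78],[[0,0,0],[0,0,0],0.78],[[0,0,0],[0,0,0],0.78]]'; python3 -c "
from plant import *
print(close_job())"
```

```text
time: 47.45
tool_pos: [408.6, 245.8, 239.2]
tcp_rot: [3.141, 0.0, 1.57]
contact_force: [-1.0, 0.3, 0.1]
grip_width: 71.8
finger_force: 0.0
the job is handed in; nothing more can be done
None
```

The job is handed in at 47.5 s: the squeezer is seated fully down in the white jug, the green and amber tumblers are back upside down in their own slots, blue was never moved, and the strainer, soap bottle and brush are where they were.

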